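# Feed the arbor press shuttle past its spring pin

### The job

The loaded shuttle of the arbor press is parked in its load position, locked by the spring pin. With the fingertips only, press the thumb paddle right down and, holding it down, push the shuttle's near end so that the plate slides over the pin; then push the shuttle fully home against its end stop under the ram and take the hand away, so that the pin springs up behind the shuttle and locks it. Do not grip or lift anything, do not touch the hub standing on the shuttle, and leave the other things on the table where they are.

Things in the scene. Friction and masses are not known exactly. Their poses are not given: they have to be found in the camera images.
- press: Green arbor press, 320 mm tall, bolted down, with a steel shuttle bed reaching out of its throat. Origin on the table under the ram's axis. +x is the feed direction: level, along the bed towards the column. The press's head begins at x = -41 mm, 155 mm above the table; the ram ends 125 mm above the table.
- bed_end (a point): Middle of the bed's near end, x = -171 mm in the press's frame, on the sliding face 45 mm above the table. The bed is 120 mm wide; gibs with lips along both sides (tops 68.5 mm above the table) keep the shuttle from lifting. A fingertip lower than 45 mm runs against the bed here. A cross bar at the far end stops the shuttle at home.
- shuttle: Aluminium plate sliding in the bed, 180 mm long (along feed), 90 wide, 16 thick, 0.7 kg, light friction. Origin: centre of its underside; axes as the press's. A push flange (64 mm wide, 12 thick) on its near end (the end away from the press) makes the end face 30 mm tall. A 22 x 22 mm window through the plate, for the locking pin, begins 40 mm from the near end.
- push_face (a point): Middle of the shuttle's near end face, which looks along the press's -x: 45 to 75 mm above the table, this point at 60. Parked: at x = -195 to -187 mm in the press's frame, the pin standing up in the window. Home: x = -130 mm, shuttle against the end stop and the pin standing up 3 mm clear of the near end.
- nest (a point): Centre of the locating ring (68 mm outside, 60 inside, 7 tall) on the shuttle's top face, where the hub sits.
- plunger (a joint): Downward travel (m) of the spring plunger: 0 = up, locking; 0.016 = bottomed. Pin, bar and thumb paddle are one rigid part that moves straight down. At 0.0125 and more the pin is clear of the shuttle. The spring takes 3 N to start, 9 N fully down, and lifts it again when let go, unless the shuttle's plate lies over the pin and keeps it down.
- paddle (a point): Centre of the top of the ribbed dark steel thumb paddle, 84 mm long (along feed), 50 wide, reaching out past the bed's near end, lower than the shuttle: x = -257 to -173 mm in the press's frame; some 60 mm of it lies bare when the shuttle is parked. Top face 43 mm above the table when up, 27 when bottomed.
- pin_top (a point): Centre of the top of the round dark steel locking pin (14 mm across), x = -140 mm in the press's frame; 57 mm above the table when up, that is 12 mm above the bed's sliding face.
- hub: The workpiece, loose in the shuttle's locating ring: dark steel hub, 56 mm flange, 38 mm barrel, with a 22 mm bronze bush started in it; 48 mm tall in all, 0.35 kg; origin at the centre of its underside.
- done_hub: a finished flanged hub, standing upright on the table on the far side of the press from the robot: 56 mm flange, 31 mm tall; a bystander
- spare_bush: a loose bronze bush standing on end beside the bed, 22 mm across, 28 mm tall; a bystander
- chisel: a cold chisel, 170 mm long, 13 mm thick, lying beside the bed on the robot's side; a bystander
- bit_box: an open red steel box of step bits, 170 x 100 x 45 mm; a bystander
- hammer: a hammer lying on the table; a bystander
- wrench: an open-end wrench lying on the table; a bystander
- scraper: a putty scraper lying on the table, 200 mm long; a bystander
- grease_tin: a closed tin, 68 mm across, 75 mm tall, standing; a bystander

How it is judged:
On the way, in this order (a step that is already met when the one before it is completed fails the run):
1. the pin is pressed down clear of the shuttle, which is parked or only just leaving (value of joint plunger above 0.0115 m and x of push_face in the frame of press below -0.168 m), for 0.05 s.
2. the plate is sliding over the lowered pin (value of joint plunger above 0.009 m and x of push_face in the frame of press between -0.162 and -0.138 m), for 0.05 s.
At the end, for the whole second after the job is handed in: The shuttle is home (its near end face within 3.5 mm of its place against the end stop), the spring pin is up behind it (within 4 mm of its upper stop), and the hub stands upright in its locating ring (within 5 mm of its centre), all at rest (x of push_face in the frame of press above -0.1335 m and value of joint plunger below 0.004 m and horizontal distance between hub and nest below 0.005 m and angle between hub's own z axis and vertical below 0.1 rad and z of hub in the frame of shuttle below 0.019 m and angle between shuttle's own z axis and vertical below 0.05 rad and linear speed of each of shuttle, hub below 0.01 m/s); the robot touches nothing.
It fails at once if the shuttle is lifted or tipped (z of nest in the frame of press above 0.069 m or angle between shuttle's own z axis and vertical above 0.1 rad).
It fails at once if the hub is lifted out of its ring or tipped (z of hub in the frame of shuttle above 0.023 m or angle between hub's own z axis and vertical above 0.2 rad).
It fails at once if the hub is touched by the robot (contact force between any of the fingers, the arm and hub above 0.5 N).
It fails at once if another thing on the table is moved more than 20 mm or lifted (distance of any of done_hub, spare_bush, chisel, bit_box, hammer, wrench, scraper, grease_tin from where it was at the start of the episode above 0.02 m).
It also fails if it takes over 35 s, if anything falls off the work surface, if the arm or the gripper's body presses on something with over 40 N, if the wrist force passes 120 N, or if a joint passes its speed limit or range.

### The arm

A 6-joint arm with a two-finger parallel gripper is mounted at the origin on the work surface. World frame = base frame: x ahead of the robot, y to its left, z up, the work surface at z = 0. Lengths are in m, angles in rad, forces in N, time in s.
With the tool pointing down it reaches from about 0.35 to 0.775 m from the base axis. Payload 5.5 kg.
Tool frame: the origin (TCP) lies between the finger pads; the fingertips stand 8 mm ahead of it and the grasp point (between the pads) lies 11 mm behind it; z points along the fingers, y is the line along which they close (so a half turn about z gives the same grasp; the last joint's range is limited). The gripper opens to 85 mm and grips with 20 to 120 N. Pads are 22 mm wide; open, the fingers measure 114 mm over their backs; the gripper's body (76 mm by 85 mm) begins 54 mm behind the grasp point. The pads swing forward as they close: fully open they stand 13 mm farther back than shut.
Start: joints at [0.991, 0.313, 0.046, 1.304, 0, 1.431], TCP at [0.245, 0.52, 0.239] pointing down, gripper open.
Joint ranges: [-2.76, 2.76], [-0.86, 1.69], [-1.03, 1.26], [-2.2, 2.34], [-1.47, 1.5], [-3.14, 3.14]. Speed limits (rad/s): [2.57, 2.57, 3.14, 3.14, 3.14, 3.14].

### API

Orientations are given as a unit quaternion [w, x, y, z].
In Python, from workcell import status, vision, job gives the robot as it stands. The module is installed in compiled form; this text tells all that it offers.
- The arm moves only by the tool apply_moves, never from a script. Its argument "moves" is one flat list of numbers, 6 for each row, row after row: the shift along the world's x, y, z in units of 25 mm (1.0 is 25 mm), then the turn, a rotation vector about the world's x, y, z in rad. In form: [x, y, z, rx, ry, rz, x, y, z, rx, ry, rz, ...]. A call has 1 to 20 rows; each row is the pose to reach, as a shift and turn from the pose commanded when the call began; what a row does not reach only later rows make up. A row lasts 1/12 s, in which the tool goes at most 41.7 mm and 7.16 degrees, less where a joint would pass 70% of its speed; a pose out of reach is approached as far as the arm can. A call with a gripper value outside its range is refused whole. "claw" is the opening in per cent of the stroke, from 0 (shut) to 100 (fully open), set as the call begins (left out, the last holds). The fingers move at their own pace and stop on an object; "newtons" is the grip in N (left out, the last holds). Time passes only in rows, so rows that repeat a pose let the fingers close. It gives the time, the measured TCP pose, the force, the opening and the grip force at its end, in the units of the state.
- status.get_state(): the state, without advancing time (a new reading comes with each control period).
- vision.read_camera(name): name is "side" or "top" or "wrist"; returns a dict with "image" (400x640x3 uint8, blue, green, red), "camera_matrix" (3x3 intrinsics, pixels), "camera_from_world" (4x4, takes a point from world to camera coordinates). Camera axes: x right, y down, z forward; pixel columns grow to the right and rows downward; lengths in m; the calibration is good to about 2 mm. A picture is of the moment at which its call begins. There is no depth.
- job.hand_in(): hands the job in; it is judged then, once.
The state is a dict: "clock": time; "joint_pos": joint angles; "qvel": joint speeds; "tau": joint torques, N m; "tcp_pos": TCP position; "orientation": TCP orientation; "wrist_force": force on the tool from outside, world axes, zero at the start; "ft_torque": the same for the moment, N m; "finger_gap": finger opening in m; "grip_force": force on a finger pad.
Only numpy, scipy, OpenCV 4.12 (cv2) and the standard library are available. Lean on these libraries where they do the work, as an engineer would, in place of code of your own. Each camera call takes 0.05 s, during which the arm holds its last target. There are 200 camera calls.

## Working session

There is one attempt and no reset: what is moved stays moved. The work goes in short steps, Python scripts to look and compute and a tool call to move; the robot and the scene stay as the last step left them, time stands still between calls to the robot, and variables do not carry over. Pictures are saved under pics/ and viewed, at most 10 in all, crops included, and the job is handed in when it is done.

Besides the shell and the picture viewer there is one more tool, called after "Call:" by a JSON object that holds its "name" and its "arguments". apply_moves: Moves the arm, as the interface text tells. Its arguments: {"type":"object","properties":{"moves":{"type":"array","items":{"type":"number"}},"claw":{"type":"number"},"newtons":{"type":"number"}},"required":["moves"]}

```bash
mkdir -p pics; cat > h.py <<'E'
import numpy as np, cv2
from workcell import status, vision, job
def cam(n,f=None):
    r=vision.read_camera(n)
    if f: cv2.imwrite('pics/'+f,r['image'])
    return r
def ray(r,u,v,z):
    K=np.array(r['camera_matrix']);T=np.array(r['camera_from_world'])
    d=T[:3,:3].T@np.linalg.solve(K,[u,v,1]);c=-T[:3,:3].T@T[:3,3]
    return c+d*(z-c[2])/d[2]
def proj(r,p):
    K=np.array(r['camera_matrix']);T=np.array(r['camera_from_world'])
    q=K@(T[:3,:3]@np.array(p)+T[:3,3]);return q[:2]/q[2]
E
python3 - <<'E'
from h import *
for n in('top','side'):
    r=cam(n,n+'1.png'); T=np.array(r['camera_from_world']);print(n,-T[:3,:3].T@T[:3,3],r['camera_matrix'][0])
    import pickle;pickle.dump(r,open(n+'1.pkl','wb'))
print(status.get_state())
E
```

```text
top [ 0.32477913 -0.0651519   1.14880629] [436.15141586   0.         324.53511194]
side [ 0.33805114 -0.92171875  0.90714685] [389.60419095   0.         317.33795386]
{'clock': 0.1, 'joint_pos': array([9.91392146e-01, 3.13926593e-01, 4.50737889e-02, 1.30362281e+00,
       9.14970308e-06, 1.43122325e+00]), 'qvel': array([ 0.00104227, -0.00141574,  0.00191211,  0.00035578,  0.00107284,
       -0.00064351]), 'tau': array([ 3.02460234e-03, -4.81726241e+01,  2.99243939e+01,  1.27433095e-02,
       -1.05255435e-04, -3.36529183e-05]), 'tcp_pos': array([0.24456494, 0.51988803, 0.23848963]), 'orientation': array([-2.99665161e-04,  2.18147135e-01,  9.75915530e-01, -7.84361059e-04]), 'wrist_force': array([-0.12202164,  0.29698847,  0.15057398]), 'ft_torque': array([ 0.00418021, -0.00300127, -0.00396069]), 'grip_force': 0.0, 'finger_gap': 0.08517305899973565}
```

View pics/top1.png

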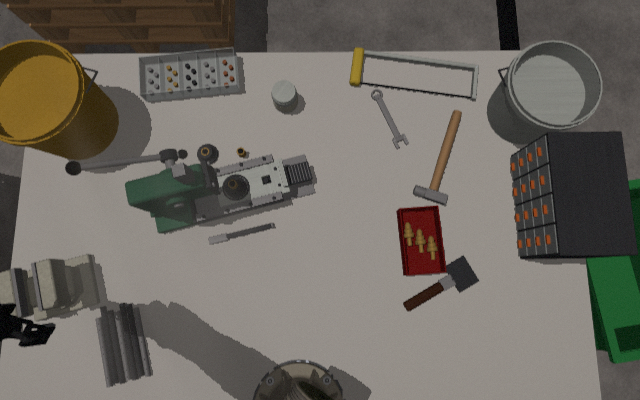

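View pics/side1.png

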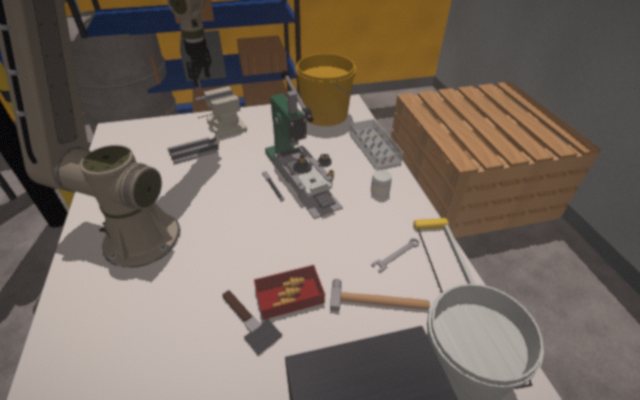

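The top view shows the press at about (175,190) and the shuttle at (240,185). The paddle is at (298,173), with feed towards image left (+y). I'll zoom in.

```bash
python3 - <<'E'
from h import *
im=cv2.imread('pics/top1.png')[135:235,190:320]
cv2.imwrite('pics/c1.png',cv2.resize(im,None,fx=6,fy=6,interpolation=cv2.INTER_CUBIC))
E
```

```text
(no output)
```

View pics/c1.png

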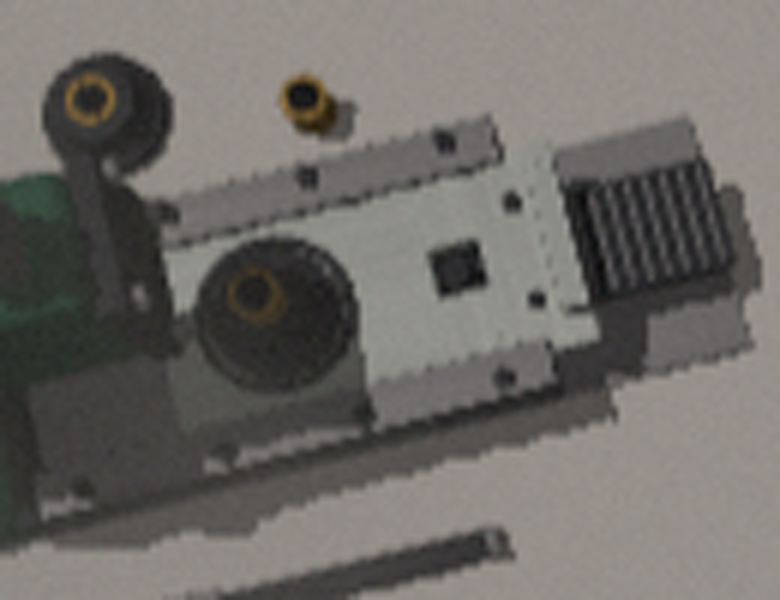

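The crop shows the shuttle window at crop (458,268) and the flange near edge from (553,148) to (585,308). The bare paddle's outer edge runs (705,162) to (730,270). The chisel tip is at (500,545).

```bash
python3 - <<'E'
from h import *
import pickle
r=pickle.load(open('top1.pkl','rb'))
P=lambda u,v,z: ray(r,190+(u+.5)/6-.5,135+(v+.5)/6-.5,z)
pts=dict(win=(458,268,.061),fl1=(553,148,.075),fl2=(585,308,.075),pa1=(705,162,.043),pa2=(730,270,.043),pb1=(590,182,.043),pb2=(598,300,.043),gA1=(170,245,.0685),gA2=(498,160,.0685),gtA=(490,115,.0685),gtA0=(180,195,.0685),gtB=(550,345,.0685),gtB0=(370,385,.0685),gtBo=(555,385,.0685),hub=(256,292,.109),chis=(505,545,.01))
p={k:P(*v) for k,v in pts.items()}
for k,v in p.items(): print(k,v.round(4))
for a,b in(('gA2','gA1'),('gtA','gtA0'),('gtB','gtB0'),('pa1','pb1'),('pa2','pb2')):
    d=p[b]-p[a];print(a,b,np.degrees(np.arctan2(d[1],d[0])).round(1),np.linalg.norm(d).round(3))
for a,b in(('fl1','fl2'),('pa1','pa2')):
    d=p[b]-p[a];print(a,b,np.degrees(np.arctan2(d[1],d[0])).round(1)+180,np.linalg.norm(d).round(3))
d=p['hub']-p['win'];print('hubwin',np.degrees(np.arctan2(d[1],d[0])),np.linalg.norm(d[:2]))
d=(p['win']-(p['pa1']+p['pa2'])/2);print('pad-win',np.degrees(np.arctan2(d[1],d[0])),np.linalg.norm(d[:2]))
E
```

```text
win [0.5632 0.0794 0.061 ]
fl1 [0.6117 0.0381 0.075 ]
fl2 [0.5425 0.0242 0.075 ]
pa1 [ 0.6134 -0.025   0.043 ]
pa2 [ 0.5652 -0.0357  0.043 ]
pb1 [0.6048 0.025  0.043 ]
pb2 [0.5525 0.0213 0.043 ]
gA1 [0.5726 0.2003 0.0685]
gA2 [0.6084 0.0621 0.0685]
gtA [0.6282 0.0658 0.0685]
gtA0 [0.5942 0.1968 0.0685]
gtB [0.5281 0.0394 0.0685]
gtB0 [0.5117 0.1146 0.0685]
gtBo [0.511  0.0371 0.0685]
hub [0.5434 0.1548 0.109 ]
chis [0.4504 0.0639 0.01  ]
gA2 gA1 104.5 0.143
gtA gtA0 104.5 0.135
gtB gtB0 102.3 0.077
pa1 pb1 99.7 0.051
pa2 pb2 102.6 0.058
fl1 fl2 11.400000000000006 0.071
pa1 pa2 12.5 0.049
hubwin 104.68031544447379 0.07790364513521005
pad-win 103.375624833038 0.11282615179790985
```

The axis angle is about 103.5° and the push face is at about -194.5 mm. Both agree with the figures given. Next I'll swing round the press on the base side to hover over the paddle, fingers shut and their closing line across the bed.

Call:
{"name": "apply_moves", "arguments": {"moves": [4.6,-10.4,0,0,0,-0.9,4.6,-10.4,0,0,0,-0.9,4.6,-10.4,0,0,0,-0.9,4.6,-10.4,0,0,0,-0.9,4.6,-10.4,0,0,0,-0.9,4.6,-10.4,0,0,0,-0.9,4.6,-10.4,0,0,0,-0.9,6.2,-20.8,0,0,0,-0.9,6.2,-20.8,0,0,0,-0.9,6.2,-20.8,0,0,0,-0.9,6.2,-20.8,0,0,0,-0.9,6.2,-20.8,0,0,0,-0.9,6.2,-20.8,0,0,0,-0.9,6.2,-20.8,0,0,0,-0.9,13.4,-20.7,0,0,0,-0.9,13.4,-20.7,0,0,0,-0.9,13.4,-20.7,0,0,0,-0.9,13.4,-20.7,0,0,0,-0.9,13.4,-20.7,0,0,0,-0.9,13.4,-20.7,0,0,0,-0.9], "claw": 0, "newtons": 40}}

```text
clock: 1.77
tcp_pos: [0.5827, 0.0025, 0.2373]
orientation: [-0.0, 0.621, 0.784, -0.0]
wrist_force: [-0.9, -0.4, 0.2]
finger_gap: 0.0001
grip_force: 0.0
```

```bash
python3 - <<'E'
from h import *
import pickle
s=status.get_state();print(s['clock'],s['tcp_pos'],s['orientation'],s['joint_pos'],s['finger_gap'],s['wrist_force'])
r=cam('wrist','w1.png');pickle.dump(r,open('w1.pkl','wb'))
E
```

```text
1.7667 [0.58271118 0.00252499 0.2373008 ] [-3.93077630e-04  6.20895431e-01  7.83893282e-01 -1.77132307e-04] [-1.33439066e-01  3.29607551e-01  6.41303979e-02  1.30617596e+00
  9.72900372e-05  1.20632999e+00] 0.00010825302095864047 [-0.85234149 -0.41573881  0.15434792]
```

View pics/w1.png

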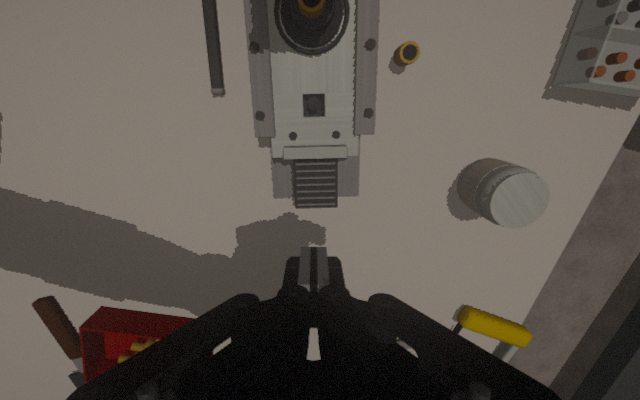

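The wrist view shows the flange's near face at row ~158 (cols 283–347) and the paddle end at row 207 (cols 296–338). The window centre is (314,105) with the pin in it, and the gib inner edges are at cols ~272/357.

```bash
python3 - <<'E'
from h import *
import pickle
r=pickle.load(open('w1.pkl','rb'))
w=ray(r,314,105,.061);f1=ray(r,283,158,.075);f2=ray(r,347,157,.075);a=ray(r,296,208,.043);b=ray(r,338,207,.043)
f=(f1+f2)/2;e=(a+b)/2
print(w,f,e,np.linalg.norm(f1-f2),np.linalg.norm(a-b))
d=w-e;print(np.degrees(np.arctan2(d[1],d[0])),np.linalg.norm(d[:2]),np.linalg.norm((w-f)[:2]))
d=f2-f1;print(np.degrees(np.arctan2(d[1],d[0]))+90)
g=[ray(r,x,y,.0685) for x,y in((251,10),(258,136),(379,10),(374,133))]
for d in(g[0]-g[1],g[2]-g[3]):print(np.degrees(np.arctan2(d[1],d[0])))
E
```

```text
[0.56451317 0.07986499 0.061     ] [0.57697115 0.03151601 0.075     ] [ 0.594342   -0.03064164  0.043     ] 0.06414794836281296 0.04928998550590745
105.10573036962123 0.11446168101555985 0.049928200580512505
104.20592291612212
103.15873098216183
104.63246171949054
```

Both views agree: axis ≈104.2°, face at ≈(0.577, 0.031). The tool is already over the paddle's centreline with its front about 20 mm short of the face, so I'll descend.

Call:
{"name": "apply_moves", "arguments": {"moves": [0,0,-1.4,0,0,0.017,0,0,-2.8,0,0,0.017,0,0,-4.2,0,0,0.017,0,0,-5.5,0,0,0.017,0,0,-6.4,0,0,0.017,0,0,-6.9,0,0,0.017,0,0,-6.9,0,0,0.017,0,0,-7.1,0,0,0.017,0,0,-7.3,0,0,0.017,0,0,-7.5,0,0,0.017,0,0,-7.7,0,0,0.017,0,0,-7.7,0,0,0.017]}}

```text
clock: 2.82
tcp_pos: [0.5806, 0.0027, 0.0472]
orientation: [0.001, 0.614, 0.789, 0.001]
wrist_force: [0.3, -0.3, 4.8]
finger_gap: 0.0001
grip_force: 2.3
```

Contact is where expected: 4.8 N at ≈4 mm of travel. Now pressing to the bottom.

Call:
{"name": "apply_moves", "arguments": {"moves": [0,0,-0.15,0,0,0,0,0,-0.3,0,0,0,0,0,-0.4,0,0,0,0,0,-0.48,0,0,0,0,0,-0.48,0,0,0,0,0,-0.48,0,0,0]}}

```text
clock: 3.32
tcp_pos: [0.5807, 0.0027, 0.0364]
orientation: [0.001, 0.614, 0.789, 0.001]
wrist_force: [-1.8, -0.3, 8.1]
finger_gap: 0.0002
grip_force: 4.4
```

Call:
{"name": "apply_moves", "arguments": {"moves": [0,0,-0.05,0,0,0,-0.03,0.12,-0.05,0,0,0,-0.06,0.24,-0.05,0,0,0,-0.09,0.36,-0.05,0,0,0,-0.12,0.48,-0.05,0,0,0,-0.15,0.6,-0.05,0,0,0,-0.18,0.7,-0.05,0,0,0,-0.2,0.8,-0.05,0,0,0,-0.225,0.9,-0.05,0,0,0,-0.25,1.0,-0.05,0,0,0,-0.27,1.08,-0.05,0,0,0,-0.29,1.16,-0.05,0,0,0,-0.29,1.16,-0.05,0,0,0]}}

```text
clock: 4.4
tcp_pos: [0.5762, 0.0289, 0.0363]
orientation: [0.005, 0.615, 0.789, -0.0]
wrist_force: [2.1, -8.9, 8.5]
finger_gap: 0.0001
grip_force: 4.5
```

```bash
python3 - <<'E'
from h import *
import pickle
print(status.get_state()['wrist_force'])
r=cam('wrist');pickle.dump(r,open('w2.pkl','wb'))
cv2.imwrite('pics/w2.png',cv2.resize(r['image'][0:330,180:460],None,fx=1.8,fy=1.8))
E
```

```text
[ 2.06131745 -8.8819208   8.48625655]
```

View pics/w2.png

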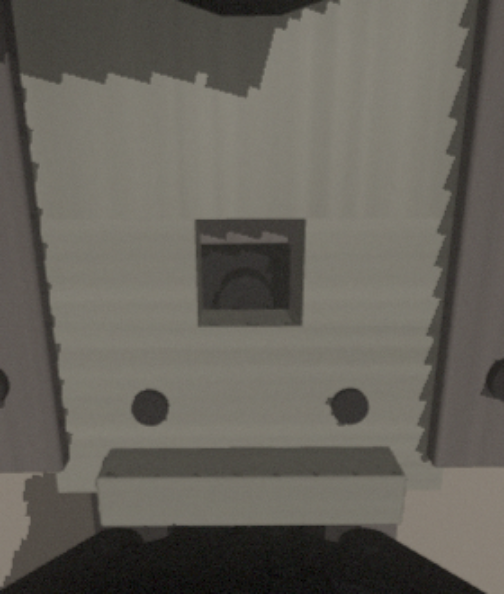

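The shuttle window is at crop (250,272) with the pin head low in its near half. The flange's near edge is at row ~523 (cols 100–403). I'll measure where the face is.

```bash
python3 - <<'E'
from h import *
import pickle
r=pickle.load(open('w2.pkl','rb'))
P=lambda u,v,z: ray(r,180+u/1.8,v/1.8,z)
u=np.array([-.245,.969,0]);l=np.array([.969,.245,0]);e=np.array([.592,-.0306,0])
for n,p in dict(f1=(100,523,.075),f2=(403,523,.075),w1=(196,220,.061),w2=(304,220,.061),w3=(198,326,.061),w4=(302,326,.061),pintop=(245,268,.044),pinL=(215,305,.044),pinR=(275,305,.044)).items():
    q=P(*p);print(n,q.round(4),'x',((q-e)@u-.257).round(4),'lat',((q-e)@l).round(4))
E
```

```text
f1 [0.5437 0.0361 0.075 ] x -0.1806 lat -0.0305
f2 [0.6051 0.0513 0.075 ] x -0.1808 lat 0.0328
w1 [0.5489 0.0995 0.061 ] x -0.1204 lat -0.0098
w2 [0.5696 0.1047 0.061 ] x -0.1204 lat 0.0114
w3 [0.5541 0.0786 0.061 ] x -0.1419 lat -0.01
w4 [0.5753 0.0839 0.061 ] x -0.142 lat 0.0118
pintop [0.5615 0.0902 0.044 ] x -0.1325 lat 0.0001
pinL [0.5567 0.0799 0.044 ] x -0.1413 lat -0.0071
pinR [0.5707 0.0834 0.044 ] x -0.1413 lat 0.0073
```

The face is at -181 mm and the plate already overlaps the pin by 5.5 mm, so it isn't jammed. I'll go about 6 mm more on the paddle, then lift the tips above the bed face.

Call:
{"name": "apply_moves", "arguments": {"moves": [-0.02,0.08,0,0,0,0,-0.04,0.15,0,0,0,0,-0.06,0.23,0,0,0,0,-0.07,0.28,0,0,0,0,-0.07,0.28,0,0,0,0]}}

```text
clock: 4.87
tcp_pos: [0.5745, 0.0358, 0.0363]
orientation: [0.005, 0.615, 0.789, -0.0]
wrist_force: [2.4, -9.0, 8.1]
finger_gap: -0.0002
grip_force: 4.5
```

Call:
{"name": "apply_moves", "arguments": {"moves": [0.04,-0.15,0,0,0,0,0.08,-0.3,0,0,0,0,0.08,-0.3,0.3,0,0,0,0.08,-0.3,0.7,0,0,0,0.08,-0.3,1.05,0,0,0,0.08,-0.3,1.05,0,0,0,0.08,-0.3,1.05,0,0,0]}}

```text
clock: 5.45
tcp_pos: [0.5732, 0.0312, 0.0605]
orientation: [0.001, 0.614, 0.789, 0.0]
wrist_force: [0.8, -0.4, -0.2]
finger_gap: 0.0002
grip_force: 0.0
```

```bash
python3 - <<'E'
from h import *
print(status.get_state()['tcp_pos'])
r=cam('wrist')
cv2.imwrite('pics/w3.png',cv2.resize(r['image'][0:330,180:460],None,fx=1.8,fy=1.8))
E
```

```text
[0.57323271 0.03122877 0.06049667]
```

View pics/w3.png

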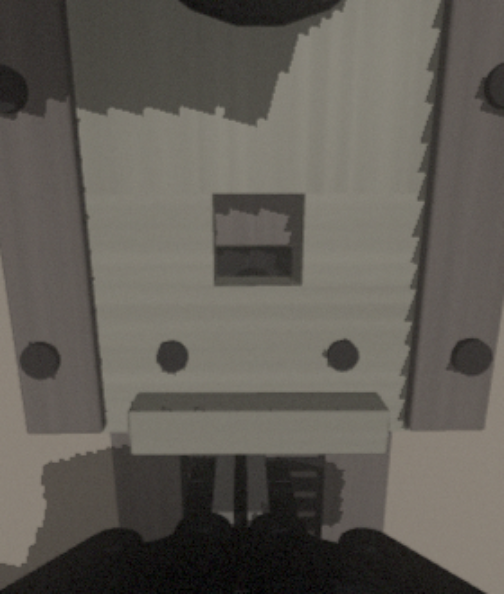

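The pin stays down under the plate and the tips are clear above the bed face, touching nothing. Now pushing home.

Call:
{"name": "apply_moves", "arguments": {"moves": [0.05,0.13,0,0,0,0,0.03,0.25,0,0,0,0,0.01,0.36,0,0,0,0,-0.02,0.48,0,0,0,0,-0.05,0.6,0,0,0,0,-0.08,0.72,0,0,0,0,-0.11,0.84,0,0,0,0,-0.14,0.96,0,0,0,0,-0.17,1.08,0,0,0,0,-0.2,1.19,0,0,0,0,-0.23,1.3,0,0,0,0,-0.26,1.4,0,0,0,0,-0.29,1.5,0,0,0,0,-0.31,1.58,0,0,0,0,-0.33,1.65,0,0,0,0,-0.35,1.72,0,0,0,0]}}

```text
clock: 6.83
tcp_pos: [0.5643, 0.0728, 0.0593]
orientation: [0.001, 0.615, 0.789, -0.002]
wrist_force: [1.6, -6.4, -2.1]
finger_gap: 0.0
grip_force: 3.5
```

Call:
{"name": "apply_moves", "arguments": {"moves": [-0.01,0.06,0,0,0,0,-0.03,0.12,0,0,0,0,-0.04,0.17,0,0,0,0,-0.05,0.22,0,0,0,0,-0.06,0.27,0,0,0,0,-0.07,0.31,0,0,0,0,-0.07,0.31,0,0,0,0]}}

```text
clock: 7.42
tcp_pos: [0.5631, 0.0806, 0.0603]
orientation: [0.002, 0.615, 0.789, -0.001]
wrist_force: [-0.2, -6.2, 3.6]
finger_gap: -0.0003
grip_force: 3.9
```

The z force of +3.6 N suggests the pin has sprung up under the fingertips, meaning the shuttle is practically home. I'll push a little more to be sure it seats.

Call:
{"name": "apply_moves", "arguments": {"moves": [-0.02,0.08,0,0,0,0,-0.04,0.16,0,0,0,0,-0.06,0.24,0,0,0,0,-0.06,0.24,0,0,0,0]}}

```text
clock: 7.75
tcp_pos: [0.5635, 0.081, 0.0608]
orientation: [0.007, 0.616, 0.788, -0.005]
wrist_force: [4.2, -25.5, 3.2]
finger_gap: -0.0002
grip_force: 16.4
```

A 25 N push with no further motion means it's hard against the stop. I'll ease off, lift and back away.

Call:
{"name": "apply_moves", "arguments": {"moves": [0.05,-0.2,0,0,0,0,0.1,-0.4,0,0,0,0,0.11,-0.45,0.1,0,0,0,0.11,-0.45,0.5,0,0,0,0.11,-0.45,1.0,0,0,0,0.15,-0.6,2.0,0,0,0,0.3,-1.2,3.0,0,0,0,0.6,-2.4,4.0,0,0,0,0.8,-3.2,5.0,0,0,0,0.8,-3.2,5.5,0,0,0,0.8,-3.2,5.5,0,0,0,0.8,-3.2,5.5,0,0,0]}}

```text
clock: 8.75
tcp_pos: [0.5808, 0.0083, 0.1977]
orientation: [0.0, 0.614, 0.789, 0.0]
wrist_force: [-0.7, -0.6, -0.6]
finger_gap: 0.0003
grip_force: 0.0
```

```bash
python3 - <<'E'
from h import *
import pickle
print(status.get_state()['tcp_pos'],status.get_state()['wrist_force'])
r=cam('wrist');pickle.dump(r,open('w4.pkl','wb'))
cv2.imwrite('pics/w4.png',cv2.resize(r['image'][0:260,180:460],None,fx=2.2,fy=2.2))
E
```

```text
[0.58080261 0.00825463 0.19773739] [-0.65186287 -0.56012252 -0.56208789]
```

View pics/w4.png

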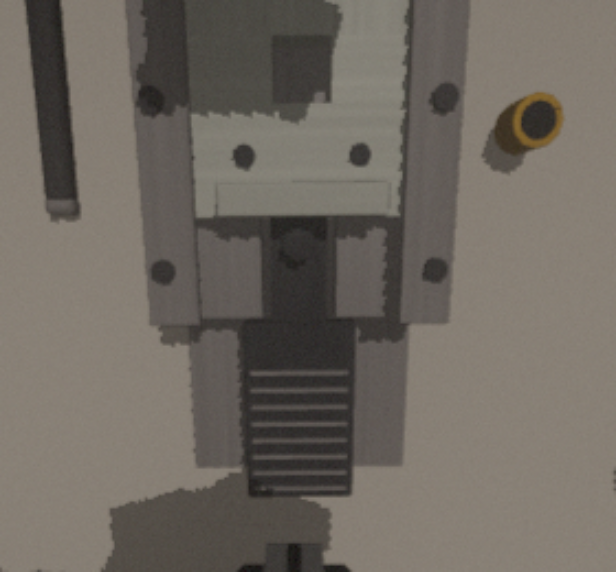

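The shuttle's face is at row ~213, the pin stands clear behind it at (297,245), and the paddle end is at row 494 (cols 248–352). I'll check the numbers.

```bash
python3 - <<'E'
from h import *
import pickle
r=pickle.load(open('w4.pkl','rb'))
P=lambda u,v,z: ray(r,180+u/2.2,v/2.2,z)
u=np.array([-.245,.969,0]);e=P(300,494,.043)
for z in(.027,.043): print(z,np.linalg.norm(P(248,494,z)-P(352,494,z)))
for n,p in dict(face=(302,213,.075),bed=(300,322,.045),pin57=(297,245,.057),pin45=(297,245,.045)).items(): print(n,(P(*p)-e)@u-.257)
print(np.linalg.norm(P(281,245,.057)-P(314,245,.057)))
E
```

```text
0.027 0.05250699912105289
0.043 0.049750370525609364
face -0.13094083650533947
bed -0.1751362206886734
pin57 -0.14275411919673453
pin45 -0.14307049231731617
0.013279838759812495
```

The face is at -131 mm, which is home. The paddle's width only fits the 43 mm height, so the plunger is up, and the robot is clear of everything. Handing in.

```bash
python3 -c "
from workcell import job
print(job.hand_in())"
```

```text
the job is handed in; nothing more can be done
None
```

The job is handed in: by my last look the shuttle was home against its stop (face at about -131 mm), the pin was up behind it and the hand was clear; the verdict itself was not shown.

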